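Stop-button check on the fret saw

TASK

Do the daily check of the mushroom stop button on the bench saw's push-button station: push the mushroom all the way in with your fingertips so that it latches, and let go of it for a moment to see that it stays in by itself. Then push one of its lobes round clockwise with a fingertip, without taking the head between the fingers, until it springs fully back out, and leave it untwisted and ready. Keep off the start button and the blade, and leave everything lying about where it is.

Things in the scene. Friction and masses are not known exactly. Their poses are not given: they have to be found in the camera images.
- stop_top (a point): crown (middle of the top) of the stop button's red mushroom head: a slightly domed trefoil, 62 mm over its three lobes, 24 mm high, round core of radius 18 mm. z up along the button's axis; the frame turns and sinks with the head. Button out: crown 46 mm, head's underside 22 mm above the station's top. Push at the crown, about 10 N, to its inner stop
- stop_lobe (a point): centre of one of the head's three equal lobes (at rest the one towards the operator), 14 mm below the crown, 22 mm from the button's axis. Each lobe is round, upright, radius 9 mm, 20 mm high from the head's underside; the others are 120 degrees round to either side. Midway between lobes are open notches, down to the core. Pushing a lobe round takes about 4 to 6 N
- stop_push (a joint): how far the mushroom is pushed in, in m: 0 = out; it latches when pushed past 0.008, goes on to its inner stop at 0.0105 and, let go, stands at 0.008 until twisted free; then a spring sends it out
- stop_head (a joint): how far the mushroom head is twisted, in rad, clockwise seen from above: 0 = at rest, 0.96 = its stop; the latch lets go at about 0.65; when the finger leaves the lobe a spring turns the head back to 0
- station_top (a point): middle of the flat top of the grey push-button station box, 150 mm above the bench, on the left side of the saw; box 170 mm along x, 85 mm along y, 69 mm high; x points away from the operator. The stop button's axis is at x -35 mm, with a collar of radius 21 mm, 9 mm high under the head; the start button is at x +47 mm
- start_top (a point): middle of the top of the small flush black start button, diameter 23 mm, in a round shroud of outer radius 18 mm and 11 mm high, 82 mm behind the stop button on the same box; not to be pressed
- start_button (a joint): how far the start button is pressed in, in m (0 = out, 0.005 = fully in)
- saw: small fret-slotting bench saw: grey cabinet, aluminium table 300 mm (x) by 320 mm (y), 150 mm above the bench, rip fence up to 191 mm on its right half. Origin: middle of its underside, on the bench; x points away from the operator along the blade, y to the saw's left, z up. The push-button station is fixed to its left side, centred at x -50, y +235 mm
- blade: the saw's blade with riving knife and clear guard, 125 mm along x in the middle of the saw table, up to 196 mm above the bench; origin as the saw's; not to be touched
- glue_bottle: white glue bottle with red cap, diameter 52 mm, 135 mm tall, standing on the bench near the station; origin at the middle of its base; leave alone
- pore_tin: round tin, diameter 68 mm, 75 mm tall, standing on the bench near the station; origin at the middle of its base; leave alone
- screwdriver: screwdriver, 190 mm long, lying on the bench in front of the saw; leave alone
- bridge_blank: dark rosewood bar 180 x 32 x 10 mm lying on the saw table between station and blade; origin at the middle of its underside; leave alone
- push_stick: pale wooden push stick, about 235 mm long and 12 mm high, lying on the saw table beyond the fence; leave alone
- cam_clamp: wooden cam clamp, about 220 x 120 mm and 24 mm high, lying on the bench to the left; leave alone
- pencil_pot: blue pot with pencils, diameter 74 mm, pot 95 mm and pencils to 165 mm high, standing on the bench at the back left; origin at the middle of its base; leave alone
- glue_brush: glue brush, 170 mm long, lying on the bench to the left; leave alone

How it is judged:
By the outcome, as a careful person would: the job done as asked, in the order asked, and still so for the second after the job is handed in, with the robot touching nothing.
It also fails if it takes over 42 s, if anything falls off the work surface, if the arm or the gripper's body presses on something with over 40 N, if the wrist force passes 120 N, or if a joint passes its speed limit or range.

ROBOT

A 7-joint arm with a two-finger parallel gripper is mounted at the origin on the work surface. World frame = base frame: x ahead of the robot, y to its left, z up, the work surface at z = 0. Lengths are in m, angles in rad, forces in N, time in s.
With the tool pointing down it reaches from about 0.4 to 0.85 m from the base axis. Payload 4.5 kg.
Tool frame: the origin (TCP) lies midway between the tips of the shut fingers; the grasp point (between the pads) lies 19 mm behind it; y points along the fingers, z is the direction in which the jaws open and shut, and the axes are right-handed (so a half turn about y gives the same grasp; the last joint's range is limited). The gripper opens to 88 mm and grips with 3 to 60 N. Pads are 18 mm wide; open, the fingers measure 123 mm over their backs; the gripper's body (75 mm by 187 mm) begins 45 mm behind the grasp point.
Start: joints at [-1.158, 0.689, -0.195, 1.565, 0.157, 0.902, -0.215], TCP at [0.231, 0.581, 0.239] pointing down, gripper open.
Joint ranges: [-3.01, 3.01], [-0.46, 2.08], [-1.47, 1.51], [0.13, 2.56], [-1, 4.14], [0.04, 2.09], [-2.66, 2.66]. Speed limits (rad/s): [2.57, 2.57, 3.14, 3.14, 3.14, 3.14, 3.14].

INTERFACE

Orientations are given as a unit quaternion [x, y, z, w].
In Python, from plant import r, snapshot, get_calibration, job, boxes_of gives the robot as it stands. The module is installed in compiled form; this text tells all that it offers.
- The arm moves only by the shell command python3 -m handwheel 'ROWS' [OPENING] [FORCE]. ROWS is JSON, a list that holds one entry, the list of rows, each a list of 6 numbers: the shift along the tool's x, y, z as a fraction of full scale, then the turn, a rotation vector about the tool's x, y, z as a fraction of full scale. In form: [[[x, y, z, wx, wy, wz], ...]]. A call has 1 to 12 rows; each row is the pose to reach, as a shift and turn from the pose commanded when the call began, along the tool's axes at that moment, turning the shorter way round; what a row does not reach only later rows make up. Full scale, the value 1, is 100 cm for a shift and 180 degrees for a turn. A row lasts 1/12 s, in which the tool goes at most 41.7 mm and 7.16 degrees, less where a joint would pass 70% of its speed; a pose out of reach is approached as far as the arm can. A call with a number of a shift or a turn outside -1 to 1 is refused whole. A call with a gripper value outside its range is refused whole. OPENING is the opening, from -1 (shut) to 1 (fully open), set as the call begins (- or left out, the last holds). The fingers move at their own pace and stop on an object; FORCE is the grip in N (left out, the last holds). Time passes only in rows, so rows that repeat a pose let the fingers close. It gives the time, the measured TCP pose, the force and the opening at its end, in the units of the state.
- r.get_state(): the state, without advancing time (a new reading comes with each control period).
- snapshot(name): name is "scene" or "top"; returns the picture (480x640x3 uint8, red, green, blue); there is no depth.
- get_calibration(name): a dict with "fx", "fy", "cx", "cy" (pixels), "T" (4x4, takes a point from camera to world coordinates). Camera axes: x right, y down, z forward; pixel columns grow to the right and rows downward; lengths in m; the calibration is good to about 2 mm. A picture is of the moment at which its call begins. get_calibration takes no time and is no camera call.
- job.finish_job(): hands the job in, once; it reports no verdict.
Trained networks look in the newest picture that a camera, given by its name, has taken for a name from the list of things; names that differ only in an ending like _2 or _b are one class to them, and where a whole thing is asked for, a point or a joint stands for the part that bears it (a point fixed in the world has none). Each returns a list of dicts, best first, with "confidence" (0 to 1); they miss things now and then, are a little off and sometimes report something else, mostly with a low value. They report only what shows in the picture. A call takes as long as a camera call.
- boxes_of(thing, camera): "bbox" ([left, top, right, bottom] in pixels, round what is visible of it).
The state is a dict: "clock": time; "q": joint angles; "qd": joint speeds; "joint_torque": joint torques, N m; "tool_pos": TCP position; "eef_rot": TCP orientation; "contact_force": force on the tool from outside, world axes, zero at the start; "moment": the same for the moment, N m; "opening": opening from 0.0 (shut) to 1.0 (fully open).
Only numpy, scipy, OpenCV 4.12 (cv2) and the standard library are available. Lean on these libraries where they do the work, as an engineer would, in place of code of your own. Each camera call takes 0.05 s, during which the arm holds its last target. There are 200 camera calls.

## Working session

There is one attempt and no reset: what is moved stays moved. The work goes in short steps, Python scripts to look and compute and a shell command to move; the robot and the scene stay as the last step left them, time stands still between calls to the robot, and variables do not carry over. Pictures are saved under pics/ and viewed, about 8 in all and at most 12, crops included, and the job is handed in when it is done.

```bash
mkdir -p pics; python3 - <<'E'
from plant import r,snapshot,get_calibration,boxes_of
import cv2,numpy as np
np.set_printoptions(precision=4,suppress=True)
s=r.get_state();print({k:np.round(v,4) for k,v in s.items()})
for c in("scene","top"):
    im=snapshot(c);cv2.imwrite(f"pics/{c}0.png",im[:,:,::-1])
    k=get_calibration(c);print(c,k)
    for t in("stop_top","start_top","saw","station_top","blade","glue_bottle","pore_tin"):
        print(t,[(np.round(b["bbox"],1).tolist(),round(b["confidence"],2)) for b in boxes_of(t,c)[:2]])
E
```

```text
{'clock': np.float64(0.0), 'q': array([-1.1582,  0.69  , -0.1945,  1.5663,  0.1573,  0.9025, -0.2151]), 'qd': array([ 0.0002,  0.0002, -0.0013,  0.0009, -0.0011, -0.0007,  0.0002]), 'joint_torque': array([  0.0005, -52.7555,  -1.2668, -15.3426,  -0.0527,   0.0065,
         0.0002]), 'tool_pos': array([0.2309, 0.5801, 0.2379]), 'eef_rot': array([ 0.6951, -0.1332,  0.133 , -0.6938]), 'contact_force': array([-0.0156,  0.7048,  0.4899]), 'moment': array([-0.0361, -0.0453,  0.002 ]), 'opening': np.float64(1.0)}
scene {'fx': 552.5046333032675, 'fy': 552.5046333032675, 'cx': 313.8735040956333, 'cy': 240.92927608688402, 'T': array([[-0.63  ,  0.6259, -0.4597,  1.1082],
       [ 0.7765,  0.5004, -0.3829,  0.537 ],
       [-0.0097, -0.5982, -0.8013,  1.1782],
       [ 0.    ,  0.    ,  0.    ,  1.    ]])}
stop_top [([315.7, 216.7, 340.1, 237.9], 0.62)]
start_top [([313.1, 215.2, 340.7, 236.7], 0.5)]
saw [([128.8, 151.9, 356.9, 310.9], 0.88), ([363.5, 237.4, 396.2, 273.5], 0.28)]
station_top [([288.0, 215.9, 355.5, 293.6], 0.9), ([300.8, 217.9, 323.4, 227.2], 0.45)]
blade [([289.3, 213.2, 355.0
[... 153 characters left out ...]
top {'fx': 543.8967638901224, 'fy': 543.8967638901224, 'cx': 331.8012623568536, 'cy': 234.9331904020428, 'T': array([[ 0.0125, -0.9916,  0.1286,  0.3486],
       [-0.9999, -0.0111,  0.0116,  0.0562],
       [-0.0101, -0.1288, -0.9916,  1.5242],
       [ 0.    ,  0.    ,  0.    ,  1.    ]])}
stop_top [([323.6, 242.9, 344.5, 266.3], 0.49)]
start_top [([319.6, 244.4, 347.9, 265.3], 0.69), ([326.8, 218.9, 334.2, 224.8], 0.63)]
saw [([312.1, 138.5, 493.2, 285.8], 0.78)]
station_top [([312.4, 206.2, 354.0, 275.0], 0.93)]
blade [([414.6, 183.2, 430.1, 229.2], 0.72)]
glue_bottle [([283.5, 239.3, 305.2, 262.0], 0.7), ([459.8, 166.1, 486.7, 253.8], 0.6)]
pore_tin [([286.5, 281.2, 313.2, 307.6], 0.92)]
```

View pics/top0.png

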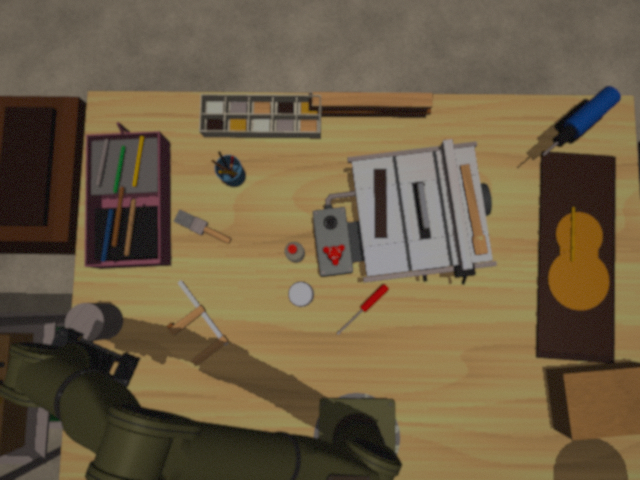

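```bash
python3 - <<'E'
import cv2
a=cv2.imread("pics/top0.png")[195:315,270:430];b=cv2.imread("pics/scene0.png")[190:310,270:430]
f=lambda x:cv2.resize(x,None,fx=5,fy=5,interpolation=2)[:,:400*2]
import numpy as np
cv2.imwrite("pics/c0.png",np.hstack([f(a)[:, :400],f(b)[:, :400]]))
E
```

```text
(no output)
```

View pics/c0.png

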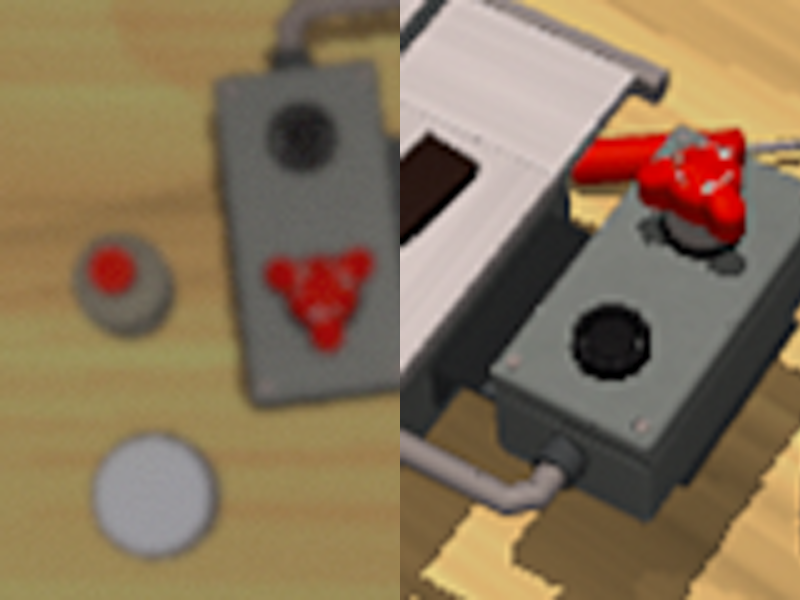

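The top picture shows the stop mushroom at about (334,255), with one lobe towards the operator. The start button is at (330,221), and the bottle (294,251) and tin (300,294) stand to the left. The box at (326,292) for the scene camera matches the station. Next I'll fit the trefoil in both views.

```bash
cat > h.py <<'E'
import numpy as np,cv2
from scipy.spatial.transform import Rotation as Ro
from scipy.optimize import minimize
from plant import get_calibration
def proj(P,k):
    T=k["T"];c=(P-T[:3,3])@T[:3,:3];return np.c_[k["fx"]*c[:,0]/c[:,2]+k["cx"],k["fy"]*c[:,1]/c[:,2]+k["cy"]]
def redmask(rgb,c,S=4,ctr=None):
    a=rgb.astype(int);m=((a[...,0]>110)&(a[...,1]<75)&(a[...,2]<75)).astype(np.uint8)
    return m
def sil(p,k,shape,zc,S=8):
    x,y,th=p;m=np.zeros(shape,np.uint8)
    ang=np.linspace(0,2*np.pi,24)[:-1]
    parts=[(0,0,18,zc-.024,zc-.002)]+[(.022*np.cos(th+a)*1e3,.022*np.sin(th+a)*1e3,9,zc-.024,zc-.004) for a in(np.pi,np.pi/3,-np.pi/3)]
    for cx,cy,rr,z0,z1 in parts:
        P=np.array([[x+cx/1e3+rr/1e3*np.cos(t),y+cy/1e3+rr/1e3*np.sin(t),z] for z in(z0,z1) for t in ang])
        h=cv2.convexHull(proj(P,k).astype(np.float32))
        cv2.fillConvexPoly(m,np.round(h*256).astype(np.int32),255,cv2.LINE_AA,8)
    return m/255.
def fit(rgb,c,zc,p0,fixth=None):
    k=get_calibration(c);u,v=proj(np.array([[p0[0],p0[1],zc]]),k)[0].astype(int)
    m=redmask(rgb,c);n,l,st,ce=cv2.connectedComponentsWithStats(m)
    i=1+np.argmin([np.hypot(*(q-(u,v))) for q in ce[1:]])
    sl=(slice(v-30,v+30),slice(u-30,u+30))
    a=rgb.astype(float);red=np.clip((a[...,0]-np.maximum(a[...,1],a[...,2])-20)/80,0,1)
    f=lambda p:((sil(p,k,m.shape,zc)[sl]-red[sl])**2).sum()
    best=min((minimize(f,[p0[0],p0[1],t],method="Nelder-Mead",options=dict(initial_simplex=[[p0[0],p0[1],t],[p0[0]+.008,p0[1],t],[p0[0],p0[1]+.008,t],[p0[0],p0[1],t+.3]])) for t in ([p0[2]] if len(p0)>2 else [-.2,0,.2,.4])),key=lambda s:s.fun)
    return best.x,best.fun,(f([*p0[:2],0]))
def ray(px,c,z):
    k=get_calibration(c);d=k["T"][:3,:3]@[(px[0]-k["cx"])/k["fx"],(px[1]-k["cy"])/k["fy"],1];o=k["T"][:3,3]
    return o+d*(z-o[2])/d[2]
E
python3 - <<'E'
from h import *
from plant import r
np.set_printoptions(precision=4,suppress=True)
s=r.get_state();print(Ro.from_quat(s["eef_rot"]).as_matrix(),s["tool_pos"])
t=cv2.imread("pics/top0.png")[...,::-1];sc=cv2.imread("pics/scene0.png")[...,::-1]
p=ray((334,255),"top",.19);print(p)
print(fit(t,"top",.196,p[:2]));print(fit(sc,"scene",.196,p[:2]))
print("start",ray((330.5,222),"top",.161),"scene",ray((392-270+0,0),"scene",.16)*0,ray((270+(610-400)/5,190+342/5),"scene",.161))
E
```

```text
[[ 0.9291  0.      0.3698]
 [-0.3698  0.0001  0.9291]
 [ 0.     -1.      0.0001]] [0.2311 0.5807 0.2388]
[0.4719 0.0658 0.19  ]
(array([0.4776, 0.066 , 0.1306]), np.float64(52.656068279027295), np.float64(102.2825542459631))
(array([0.4785, 0.0588, 0.1012]), np.float64(252.0829126417724), np.float64(364.0462056060169))
start [0.5585 0.0759 0.161 ] scene [ 0. -0.  0.] [0.5653 0.0784 0.161 ]
```

```bash
python3 - <<'E'
from h import *
np.set_printoptions(precision=4,suppress=True)
sc=cv2.imread("pics/scene0.png")[...,::-1].copy();t=cv2.imread("pics/top0.png")[...,::-1]
sc[:,:318]=128
print(fit(sc,"scene",.196,[.478,.064,.125]))
for im,c,ctr in((t,"top",(330.5,222)),(sc*1,"scene",(312,258))):
    im=cv2.imread(f"pics/{c}0.png",0);u,v=map(int,ctr);w=im[v-9:v+10,u-10:u+11];
    m=(w<w.min()+22);ys,xs=np.nonzero(m);q=((xs.min()+xs.max())/2+u-10,(ys.min()+ys.max())/2+v-9);print(c,q,m.sum(),ray(q,c,.161))
# shown overlay
for c,im,p in(("top",t,(.4776,.066,.1306)),("scene",sc,(.478,.064,.125))):
    k=get_calibration(c);s=sil(p,k,im.shape[:2],.196)
    e=cv2.morphologyEx((s>.5).astype(np.uint8),cv2.MORPH_GRADIENT,np.ones((2,2)));o=im[...,::-1].copy();o[e>0]=(255,255,0)
    u,v=proj(np.array([[p[0],p[1],.19]]),k)[0].astype(int)
    cv2.imwrite(f"pics/o{c}.png",cv2.resize(o[v-25:v+25,u-25:u+25],(400,400),interpolation=0))
cv2.imwrite("pics/o.png",np.hstack([cv2.imread("pics/otop.png"),cv2.imread("pics/oscene.png")]))
E
```

```text
(array([0.4778, 0.0614, 0.0545]), np.float64(153.77635644944252), np.float64(163.3929577566321))
top (np.float64(330.0), np.float64(222.5)) 95 [0.5572 0.0772 0.161 ]
scene (np.float64(312.0), np.float64(258.5)) 101 [0.5655 0.0786 0.161 ]
```

View pics/o.png

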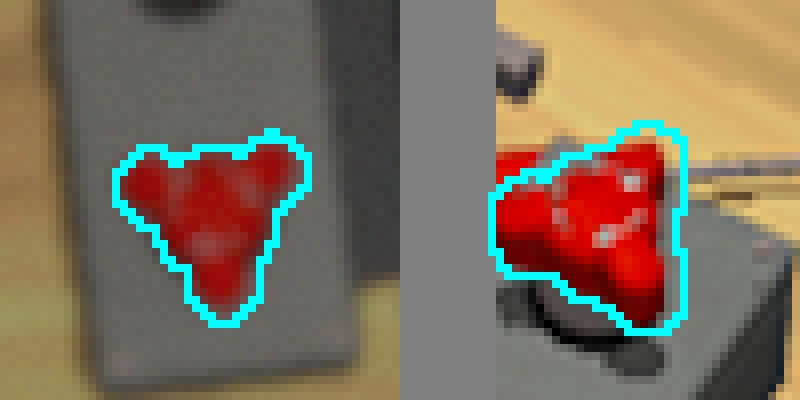

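The top fit is good. The scene view shifts it by about 2 mm, so I take the axis as (0.479, 0.0645) with a yaw of 0.125. Now I'll shut the fingers and approach above the crown.

```bash
python3 -m handwheel '[[[0.02,0,-0.018,-0,-0.02,0],[0.05,0,-0.046,0,-0.05,0],[0.08,0,-0.074,0,-0.08,0],[0.107,0,-0.099,0,-0.11,0],[0.134,0,-0.124,0,-0.14,0],[0.161,0,-0.149,0,-0.1605,0],[0.188,0,-0.174,0,-0.1605,0],[0.215,0,-0.199,0,-0.1605,0],[0.242,0,-0.224,0,-0.1605,0],[0.269,0,-0.249,0,-0.1605,0],[0.29,0,-0.268,0,-0.1605,0],[0.3,0,-0.276,0,-0.1605,0]]]' -1 20
python3 - <<'E'
from h import *
from plant import r
s=r.get_state();R=Ro.from_quat(s["eef_rot"]).as_matrix();print(R.round(4),(R.T@(np.array([.479,.0645,.225])-s["tool_pos"])).round(4),s["contact_force"],s["qd"].round(2))
E
```

```text
clock: 1.8
tool_pos: [0.4094, 0.2085, 0.2387]
eef_rot: [0.707, 0.042, -0.042, -0.705]
contact_force: [0.0, -0.0, 1.1]
opening: 0.116
[[ 9.929e-01  4.000e-04 -1.190e-01]
 [ 1.190e-01 -3.000e-03  9.929e-01]
 [-0.000e+00 -1.000e+00 -3.000e-03]] [ 0.052   0.0141 -0.1512] [ 0.0161808  -0.04834156  1.0862573 ] [ 0.3   0.01 -0.06 -0.03 -0.    0.    0.28]
```

```bash
python3 -m handwheel '[[[0.01,0,-0.03,0,0,0],[0.02,0,-0.06,0,0,0],[0.031,0,-0.09,0,0,0],[0.041,0,-0.12,0,0,0],[0.048,0.003,-0.142,0,0,0],[0.052,0.006,-0.1545,0,0,0],[0.052,0.01,-0.1545,0,0,0],[0.052,0.01,-0.1545,0,0,0],[0.052,0.01,-0.1545,0,0,0],[0.052,0.01,-0.1545,0,0,0]]]'
python3 - <<'E'
from h import *
from plant import r,snapshot
s=r.get_state();R=Ro.from_quat(s["eef_rot"]).as_matrix();print(R.round(4),(R.T@(np.array([.479,.0645,.196])-s["tool_pos"])).round(4),s["contact_force"],s["qd"].round(2))
a=snapshot("top");b=snapshot("scene")
f=lambda i,u,v:cv2.resize(i[v-50:v+50,u-50:u+50],(400,400),interpolation=2)
cv2.imwrite("pics/p1.png",np.hstack([f(a,334,250),f(b,328,225)])[...,::-1])
E
```

```text
clock: 2.63
tool_pos: [0.4781, 0.0687, 0.2288]
eef_rot: [-0.705, -0.046, 0.046, 0.706]
contact_force: [0.5, -0.1, -0.8]
opening: 0.007
[[ 9.917e-01 -2.000e-04 -1.286e-01]
 [ 1.286e-01  1.100e-03  9.917e-01]
 [-0.000e+00 -1.000e+00  1.100e-03]] [ 0.0004  0.0328 -0.0043] [ 0.45292626 -0.07692384 -0.81991161] [ 0.   -0.    0.01 -0.    0.    0.    0.  ]
```

View pics/p1.png

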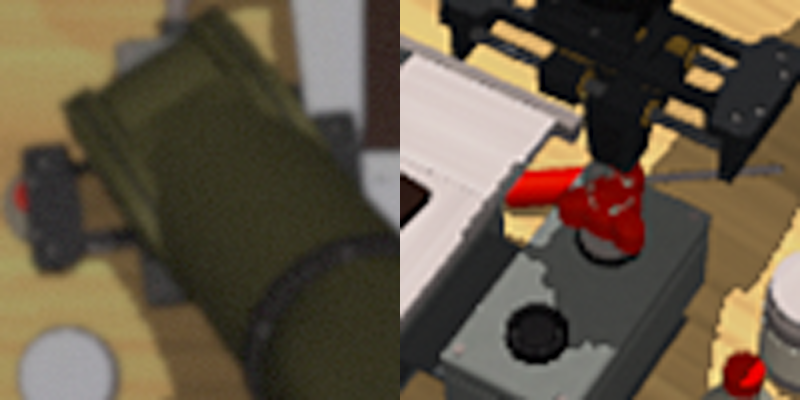

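The shut fingertips are above the mushroom (around (610,175) in the scene crop). Lower and push in.

```bash
python3 -m handwheel '[[[0,0.012,-0.004,0,0,0],[0,0.024,-0.004,0,0,0],[0,0.03,-0.004,0,0,0],[0,0.034,-0.004,0,0,0],[0,0.037,-0.004,0,0,0],[0,0.039,-0.004,0,0,0],[0,0.041,-0.004,0,0,0],[0,0.042,-0.004,0,0,0],[0,0.042,-0.004,0,0,0],[0,0.042,-0.004,0,0,0]]]'
```

```text
clock: 3.57
tool_pos: [0.4787, 0.0632, 0.1876]
eef_rot: [0.706, 0.045, -0.045, -0.706]
contact_force: [-3.1, 0.5, 8.3]
opening: 0.001
```

```bash
python3 -m handwheel '[[[0,0.001,0,0,0,0],[0,0.002,0,0,0,0],[0,0.003,0,0,0,0],[0,0.003,0,0,0,0],[0,0.003,0,0,0,0]]]'
```

```text
clock: 3.98
tool_pos: [0.4788, 0.0633, 0.1854]
eef_rot: [0.706, 0.045, -0.044, -0.706]
contact_force: [-5.0, 0.2, 16.0]
opening: 0.004
```

```bash
python3 -m handwheel '[[[0,0.001,0,0,0,0],[0,0.002,0,0,0,0],[0,0.002,0,0,0,0],[0,0.002,0,0,0,0]]]'; python3 -m handwheel '[[[0,-0.008,0,0,0,0],[0,-0.02,0,0,0,0],[0,-0.035,0,0,0,0],[-0.04,-0.04,-0.04,0,0,0],[-0.08,-0.04,-0.08,0,0,0],[-0.12,-0.04,-0.1,0,0,0],[-0.14,-0.04,-0.12,0,0,0],[-0.14,-0.04,-0.12,0,0,0],[-0.14,-0.04,-0.12,0,0,0]]]'
python3 - <<'E'
from h import *
from plant import r,snapshot
a=snapshot("top");b=snapshot("scene")
cv2.imwrite("pics/top2.png",a[...,::-1]);cv2.imwrite("pics/scene2.png",b[...,::-1])
f=lambda i,u,v:cv2.resize(i[v-30:v+30,u-30:u+30],(400,400),interpolation=2)
cv2.imwrite("pics/p2.png",np.hstack([f(a,334,250),f(b,328,225)])[...,::-1])
E
```

```text
clock: 4.32
tool_pos: [0.4789, 0.0632, 0.185]
eef_rot: [0.706, 0.045, -0.044, -0.705]
contact_force: [-9.4, -1.5, 33.8]
opening: 0.002
clock: 5.07
tool_pos: [0.351, -0.077, 0.2218]
eef_rot: [0.707, 0.041, -0.044, -0.705]
contact_force: [-0.1, 0.2, 0.6]
opening: 0.007
```

View pics/p2.png

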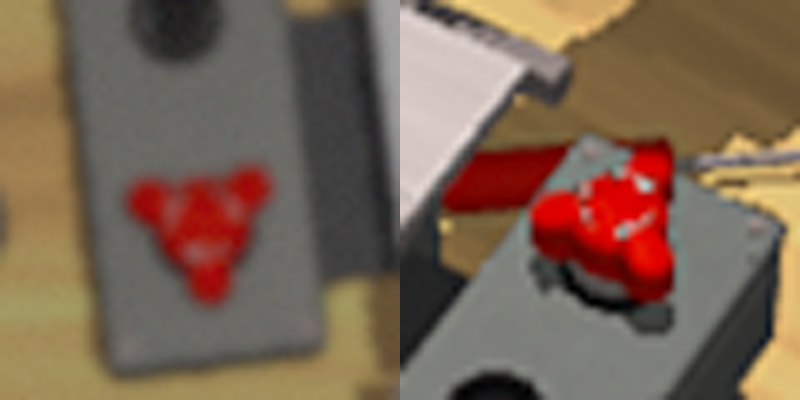

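The force reached 34 N with the travel stopped at z=0.185, so the inner stop was reached, and I've now let go. The head's height in the scene view should show whether it stayed in.

```bash
python3 - <<'E'
from h import *
from plant import r
s=r.get_state();R=Ro.from_quat(s["eef_rot"]).as_matrix();print(s["tool_pos"],R.round(3))
for n in(0,2):
    sc=cv2.imread(f"pics/scene{n}.png")[...,::-1].astype(int)
    b=((sc[...,0]>90)&(sc[...,1]<70)&(sc[...,2]<70))[205:250,323:350];ys,xs=np.nonzero(b)
    print(n,b.sum(),xs.mean()+323,ys.mean()+205,xs.max()+323,ys.max()+205)
sc=cv2.imread("pics/scene2.png")[...,::-1].copy();sc[:,:319]=128;t=cv2.imread("pics/top2.png")[...,::-1]
for z in(.196,.188):print(z,fit(t,"top",z,[.4785,.0635,.125])[:2],fit(sc,"scene",z,[.4785,.0635,.125])[:2])
k=get_calibration("scene");print(proj(np.array([[.479,.064,.196],[.479,.064,.188]]),k))
E
```

```text
[ 0.35604723 -0.07392327  0.22215064] [[ 0.992  0.002 -0.124]
 [ 0.124  0.     0.992]
 [ 0.002 -1.    -0.   ]]
0 224 331.42857142857144 226.49107142857142 338 237
2 250 331.632 227.888 339 239
0.196 (array([0.47759751, 0.06558662, 0.14291929]), np.float64(56.40450938341022)) (array([0.48379525, 0.06603548, 0.12268955]), np.float64(122.78090373894655))
0.188 (array([0.47800983, 0.06561252, 0.16752038]), np.float64(53.21483618079584)) (array([0.47902485, 0.06229762, 0.11999525]), np.float64(114.64801969194542))
[[330.84812645 222.04885779]
 [330.79589833 224.23674877]]
```

The head stays in: its lower edge sits 2 px lower, and the two views agree best at crown z = 0.188. Next I'll move the shut fingers beside the operator lobe, on its right, and lower them.

```bash
python3 -m handwheel '[[[0.03,0,0.02,0,0,0],[0.06,0,0.04,0,0,0],[0.09,0,0.065,0,0,0],[0.108,0,0.083,0,0,0],[0.108,0,0.083,0,0,0],[0.108,0,0.083,0,0,0],[0.108,0,0.083,0,0,0]]]'
python3 - <<'E'
from h import *
from plant import r
s=r.get_state();R=Ro.from_quat(s["eef_rot"]).as_matrix();print(R.round(4),s["qd"].round(2),(R.T@(np.array([.4545,.0227,.1685])-s["tool_pos"])).round(4))
E
```

```text
clock: 5.75
tool_pos: [0.452, 0.0225, 0.2215]
eef_rot: [0.706, 0.045, -0.045, -0.706]
contact_force: [-0.2, -0.6, -0.7]
opening: 0.006
[[ 9.919e-01 -5.000e-04 -1.267e-01]
 [ 1.267e-01 -1.000e-04  9.919e-01]
 [-5.000e-04 -1.000e+00  0.000e+00]] [ 0.03 -0.01  0.01  0.02  0.   -0.    0.  ] [ 0.0026  0.053  -0.0001]
```

Descend, then advance to just short of contact.

```bash
python3 -m handwheel '[[[0.0025,0.02,0,0,0,0],[0.0025,0.04,0,0,0,0],[0.0025,0.053,0,0,0,0],[0.0025,0.053,0,0,0,0],[0.0025,0.053,0.004,0,0,0],[0.0025,0.053,0.008,0,0,0],[0.0025,0.053,0.008,0,0,0],[0.0025,0.053,0.008,0,0,0]]]'
python3 - <<'E'
from h import *
from plant import r,snapshot
s=r.get_state();R=Ro.from_quat(s["eef_rot"]).as_matrix();print((R.T@(np.array(s["tool_pos"])-[.4785,.064,.1495])).round(4),s["contact_force"])
b=snapshot("scene")
cv2.imwrite("pics/p3.png",cv2.resize(b[190:250,290:370],(640,480),interpolation=2)[...,::-1])
E
```

```text
clock: 6.42
tool_pos: [0.454, 0.0305, 0.1695]
eef_rot: [-0.706, -0.045, 0.044, 0.706]
contact_force: [0.3, -0.1, 0.0]
opening: 0.005
[-0.0285 -0.0201 -0.0301] [ 0.25042181 -0.14959681  0.04863661]
```

View pics/p3.png

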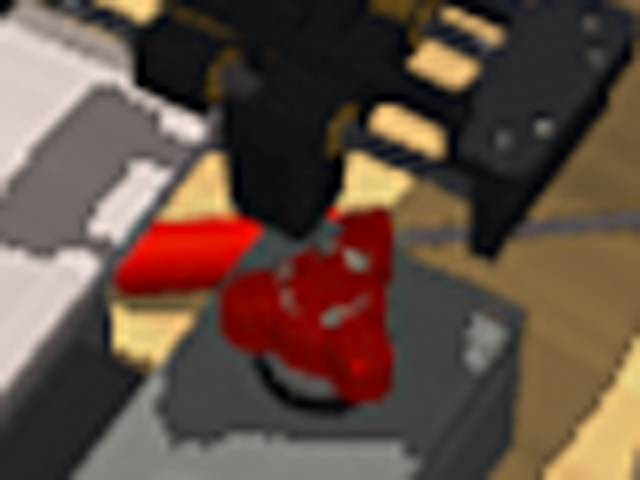

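The finger is down in the notch at about (290,210), just short of the operator lobe at (365,230). Push in steps.

```bash
python3 -m handwheel '[[[0,0,0.002,0,0,0],[0,0,0.004,0,0,0],[0,0,0.006,0,0,0],[0,0,0.008,0,0,0],[0,0,0.01,0,0,0],[0,0,0.012,0,0,0],[0,0,0.012,0,0,0]]]'
python3 -m handwheel '[[[0,0,0.002,0,0,0],[0,0,0.004,0,0,0],[0,0,0.005,0,0,0],[0,0,0.005,0,0,0]]]'
```

```text
clock: 7.05
tool_pos: [0.4518, 0.042, 0.1686]
eef_rot: [0.706, 0.044, -0.045, -0.706]
contact_force: [-0.3, -2.2, -0.7]
opening: 0.006
clock: 7.38
tool_pos: [0.4507, 0.0468, 0.1686]
eef_rot: [0.706, 0.044, -0.045, -0.706]
contact_force: [-2.0, -2.7, 1.4]
opening: 0.003
```

```bash
python3 -m handwheel '[[[0,0,0.002,0,0,0],[0,0,0.004,0,0,0],[0,0,0.004,0,0,0]]]'
python3 - <<'E'
from h import *
from plant import r,snapshot
s=r.get_state();R=Ro.from_quat(s["eef_rot"]).as_matrix();print((R.T@(np.array(s["tool_pos"])-[.4785,.064,.1495])).round(4),s["contact_force"])
b=snapshot("scene")
cv2.imwrite("pics/p4.png",cv2.resize(b[190:250,290:370],(640,480),interpolation=2)[...,::-1])
E
```

```text
clock: 7.63
tool_pos: [0.4507, 0.051, 0.1687]
eef_rot: [0.706, 0.044, -0.045, -0.706]
contact_force: [-2.4, -4.7, -1.2]
opening: 0.004
[-0.0293 -0.0192 -0.0094] [-2.39767498 -4.68212916 -1.24809685]
```

View pics/p4.png

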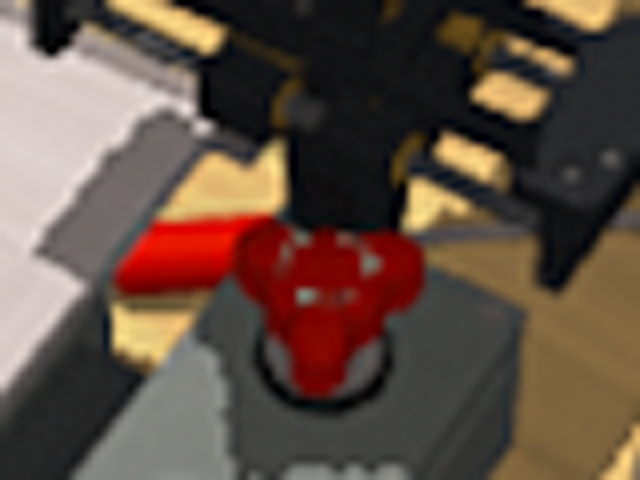

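The lobe has turned clockwise; it's now at (400,260), about 40° round. A little more.

```bash
python3 -m handwheel '[[[0,0,0.0015,0,0,0],[0,0,0.003,0,0,0],[0,0,0.003,0,0,0]]]'
python3 - <<'E'
from h import *
from plant import r,snapshot
b=snapshot("scene")
cv2.imwrite("pics/p5.png",cv2.resize(b[190:250,290:370],(640,480),interpolation=2)[...,::-1])
E
```

```text
clock: 7.93
tool_pos: [0.4508, 0.0538, 0.1686]
eef_rot: [0.706, 0.044, -0.044, -0.706]
contact_force: [-0.6, -5.1, -0.5]
opening: 0.004
```

View pics/p5.png

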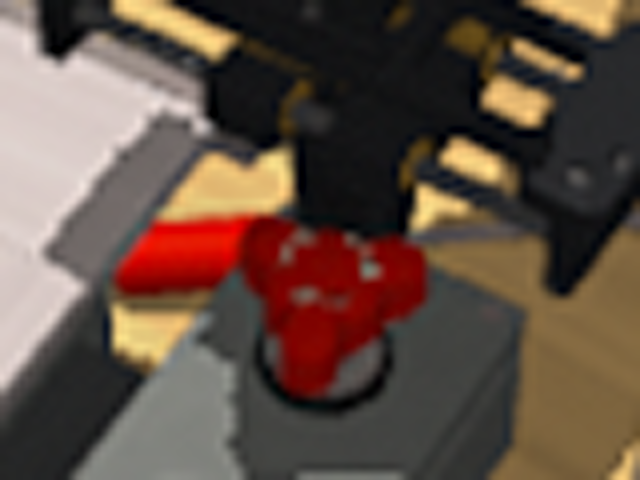

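```bash
cat > w.py <<'E'
from h import *
from plant import snapshot
import sys
b=snapshot("scene");cv2.imwrite(f"pics/{sys.argv[1]}.png",cv2.resize(b[190:250,290:370],(640,480),interpolation=2)[...,::-1])
b=b.copy();b[:,:320]=128
for z in(.1875,.1955):
    o=[fit(b,"scene",z,[.479,.0625,t])[:2] for t in(-.2,-.5,-.8)];x,f=min(o,key=lambda q:q[1]);print(z,x.round(4),"twist",round(.123-x[2],2),round(f,1))
E
python3 -m handwheel '[[[0,0,0.0015,0,0,0],[0,0,0.003,0,0,0],[0,0,0.003,0,0,0]]]'; python3 w.py a1
```

```text
clock: 8.23
tool_pos: [0.4509, 0.0565, 0.1687]
eef_rot: [0.706, 0.044, -0.044, -0.706]
contact_force: [0.4, -5.8, -1.1]
opening: 0.008
0.1875 [ 0.4747  0.0581 -0.7183] twist 0.84 85.2
0.1955 [ 0.4795  0.0619 -0.724 ] twist 0.85 90.0
```

The fit puts the twist at about 0.84. With the axis at its known position, the crown height fits the "out" height, so the latch seems to have let go. I'll push a touch further to be sure, then back off the way I came and rise clear.

```bash
python3 -m handwheel '[[[0,0,0.0015,0,0,0],[0,0,0.0015,0,0,0]]]'; python3 w.py a2; python3 -m handwheel '[[[0,0,-0.008,0,0,0],[0,0,-0.016,0,0,0],[0,0,-0.024,0,0,0],[0,0,-0.032,0,0,0],[0,0,-0.045,0,0,0],[0,0,-0.045,0,0,0],[0,-0.03,-0.06,0,0,0],[-0.04,-0.055,-0.09,0,0,0],[-0.08,-0.055,-0.12,0,0,0],[-0.12,-0.055,-0.14,0,0,0],[-0.12,-0.055,-0.14,0,0,0],[-0.12,-0.055,-0.14,0,0,0]]]'
python3 - <<'E'
from h import *
from plant import r,snapshot,boxes_of
a=snapshot("top");b=snapshot("scene")
cv2.imwrite("pics/top9.png",a[...,::-1]);cv2.imwrite("pics/scene9.png",b[...,::-1])
cv2.imwrite("pics/p9.png",np.hstack([cv2.resize(i[v-30:v+30,u-30:u+30],(400,400),interpolation=2) for i,u,v in((a,334,250),(b,328,225))])[...,::-1])
for n in(0,2,9):
    sc=cv2.imread(f"pics/scene{n}.png")[...,::-1].copy();q=sc.astype(int)
    m=((q[...,0]>90)&(q[...,1]<70)&(q[...,2]<70))[205:250,323:350];ys,xs=np.nonzero(m);print(n,m.sum(),xs.mean()+323,ys.mean()+205,ys.max()+205)
    sc[:,:319]=128;t=cv2.imread(f"pics/top{n}.png")[...,::-1];print(fit(t,"top",.196,[.4785,.0635,.125])[:2],[fit(sc,"scene",z,[.4785,.0635,.125])[:2] for z in (.188,.196)])
for t in("glue_bottle","pore_tin"):print(t,boxes_of(t,"top")[0]["bbox"])
print(cv2.absdiff(cv2.imread("pics/top2.png"),cv2.imread("pics/top9.png"))[135:315,170:500].max(2).__gt__(40).sum())
s=r.get_state();print(s["contact_force"],s["qd"].round(3))
E
```

```text
clock: 8.45
tool_pos: [0.4507, 0.0579, 0.1687]
eef_rot: [0.706, 0.044, -0.044, -0.706]
contact_force: [0.5, -5.4, -0.4]
opening: 0.002
0.1875 [ 0.4771  0.0592 -0.7388] twist 0.86 93.6
0.1955 [ 0.4798  0.0615 -0.7542] twist 0.88 95.5
clock: 9.5
tool_pos: [0.3435, -0.0981, 0.2238]
eef_rot: [0.706, 0.041, -0.044, -0.705]
contact_force: [-0.6, -0.5, 0.3]
opening: 0.007
0 224 331.42857142857144 226.49107142857142 237
(array([0.47821338, 0.06577616, 0.10060115]), np.float64(53.76002529075356)) [(array([0.47323119, 0.05843797, 0.04806202]), np.float64(149.28731677720106)), (array([0.47805585, 0.06230552, 0.02795663]), np.float64(157.7347129709727))]
2 250 331.632 227.888 239
(array([0.47759751, 0.06558662, 0.14291929]), np.float64(56.40450938341022)) [(array([0.47902485, 0.06229762, 0.11999525]), np.float64(114.64801969194542)), (array([0.48379525, 0.06603548, 0.12268955]), np.float64(122.78090373894655))]
9 234 331.3333333333333 226.43162393162393 237
(array([0.47757134, 0.06605443, 0.12864476]), np.float64(50.54391297818147)) [(array([0.47312217, 0.05851972, 0.02623421]), np.float64(105.38088229286814)), (array([0.47807012, 0.06232489, 0.02632263]), np.float64(109.88224895472895))]
glue_bottle [283.1, 241.4, 302.6, 262.4]
pore_tin [287.7, 279.1, 315.0, 307.6]
1344
[0.40930517 0.09683409 0.35363661] [-0.015  0.008  0.002 -0.003  0.001  0.003  0.002]
```

View pics/p9.png

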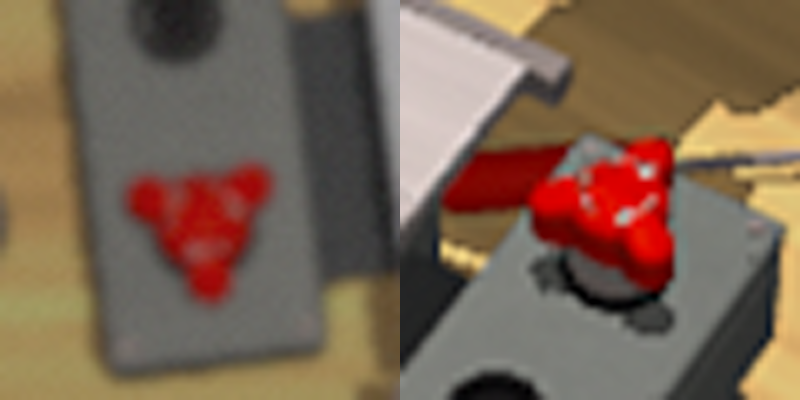

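The head is fully out again (collar visible, centroid 226.4 and lower edge 237, as before the job). It is untwisted, and the arm is clear.

```bash
python3 -c "
from plant import job;print(job.finish_job())"
```

```text
the job is handed in; nothing more can be done
None
```

The stop button check is done, and I handed the job in at about 9.7 s. I know of no failed step, but the hand-in gives no verdict.

- **Push and latch:** I pushed the mushroom with the shut fingertips until travel stopped at tip height 0.185 m and the force reached 34 N. After I let go, it stayed in by itself, about 2 px lower in the scene camera.
- **Twist and release:** I pushed the operator-side lobe clockwise with about 5 to 6 N, without gripping the head. It turned to about 0.87 rad, past the 0.65 release point, and sprang out. I then backed off the way I came and lifted clear.
- **Final state:** In the last pictures the head's height matches the starting picture (lower edge at row 237, centre at 226.4, both as before). In the top view the three lobes are back at their starting angle. The arm touches nothing, and I moved nowhere near the start button or the blade.

**Checks that were less clear:**
- **Scene camera:** Its fit of the head was coarse. It put the axis about 4 mm from the top view's, and its angle for the untwisted head was 0.1 rad off the top view's, about the same before and after the job. I relied on the top view for the angle.
- **Picture difference:** Comparing the top pictures before and after the twist showed 1,344 changed pixels. I put this down to the arm and its shadow, but did not trace them.
- **Bottle and tin:** Their detected boxes agree with the first picture to within about 3 px, the detector's own scatter. I did not check the other loose items one by one.

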